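# Level the insect-rearing shelf with the press-and-turn foot

## Task

Level the small rearing shelf: take the red wing handle of its screw foot, press it straight down so that the yellow spirit level is fully home on the shelf board, and, without letting it up, turn the wing clockwise (seen from above) until the bubble sits centred between the two black rings of the green vial. Never turn the wing while the level is up, leave the tape, the jar and the tweezers alone, and finish still holding the wing with the level pressed home; do not let go.

Things in the scene. Friction and masses are not known exactly. Their poses are not given: they have to be found in the camera images.
- wing: Red wing bar on the screw foot, 50 mm long (its x), 14 thick (y), 26 high; origin at its centre, 123 mm above the bench at the start. A red flange disc, 48 mm across, turns with it, its top 8 mm below the bar's underside (the only thing in the way there); pushing on it presses too. Turns about its vertical with 0.06 N m friction, stays put, sinks with the level. Levelling takes 0.65 to 1.15 rad clockwise seen from above, in one grasp.
- wing_end (a point): Middle of one end face of the red wing, 25 mm from the wing's centre along its x. It shows how far the wing has been turned.
- level (a joint): How far the yellow spirit level (bar 156 x 34 x 14 mm round the screw, vial on top) is pressed down, m: 0 = sprung up, 8 mm clear of the shelf board; 0.008 = fully home, a hard stop. The spring takes about 3.5 N at first, 7.5 N at the stop, and lifts level and wing again when let go.
- bubble (a joint): Place of the bubble along the vial, m: 0 = centred, positive = away from the wing. A pale 16 mm piece in the green vial; the black rings' inner edges are 22 mm apart, so it is between them within 3 mm of centre. It moves 22 mm towards the wing per rad of clockwise turn, at once, and starts 14 to 26 mm off, on the side away from the wing.
- vial (a point): Middle of the green vial's top line (vial 78 mm long, 17 mm across), 82 mm from the screw axis; its y axis points away from the wing along the vial. The vial's top is 9.5 mm below the underside of the wing.
- tape: Bystander: roll of cream tape lying flat, 90 mm across, 22 mm high, origin at the centre of its underside.
- jar: Bystander: small specimen jar, 48 mm across, 60 mm high, origin at the centre of its underside.
- tweezers: Bystander: steel tweezers lying flat, 118 mm long, 12 mm wide, 8 mm high, origin under their middle, x along them.

How it is judged (in metres and radians):
On the way:
1. the level is pressed home on the shelf while the bubble is still outside the rings (value of joint level above 0.0062 m and value of joint bubble above 0.006 m and contact force between the fingers and wing above 2 N), for 0.2 s.
At the end, for the whole second after the job is handed in: Through the last second the fingers hold the wing (over 2 N), the level is pressed home (over 6.2 of its 8 mm), the bubble is still and within 3 mm of centre, and tape, jar and tweezers are within 30 mm of where they started (value of joint level above 0.0062 m and value of joint bubble between -0.003 and 0.003 m and velocity of joint bubble between -0.002 and 0.002 m/s and contact force between the fingers and wing above 2 N and distance of each of tape, jar, tweezers from where it was at the start of the episode below 0.03 m); the arm keeps its last pose, push and grip.
It fails at once if the wing is turned (its end moved by over 10 mm) while the level is up (less than half pressed) (value of joint level below 0.004 m and distance of wing_end from where it was at the start of the episode above 0.01 m).
It fails at once if tape, jar or tweezers pushed by 30 mm or more, or the jar tipped over (not (distance of tape from where it was at the start of the episode below 0.03 m) or not (distance of jar from where it was at the start of the episode below 0.03 m) or not (distance of tweezers from where it was at the start of the episode below 0.03 m) or angle between jar's own z axis and vertical above 0.5 rad).
It also fails if it takes over 35 s, if anything falls off the work surface, if the arm or the gripper's body presses on something with over 40 N, if the wrist force passes 120 N, or if a joint passes its speed limit or range.

## Robot

A 7-joint arm with a two-finger parallel gripper is mounted at the origin on the work surface. World frame = base frame: x ahead of the robot, y to its left, z up, the work surface at z = 0. Lengths are in mm, angles in rad, forces in N, time in s.
With the tool pointing down it reaches from about 400 to 875 mm from the base axis. Payload 4.4 kg.
Tool frame: the origin (TCP) lies on the centre line of the jaws, within the pads' length; the fingertips stand 25 mm ahead of it and the grasp point (between the pads) lies 6 mm ahead of it (ctrl.finger_overhang is the distance from the TCP to the fingertips, in mm); z points along the fingers, y is the line along which they close (so a half turn about z gives the same grasp; the last joint's range is limited). The gripper opens to 85 mm and grips with 20 to 120 N. Pads are 22 mm wide; open, the fingers measure 114 mm over their backs; the gripper's body (76 mm by 85 mm) begins 54 mm behind the grasp point. The pads swing forward as they close: fully open they stand 13 mm farther back than shut.
Start: joints at [1.049, 0.628, 0.038, 1.517, -0.027, 0.996, -0.02], TCP at [286.145, -583.643, 256.313] pointing down, gripper open.
Joint ranges: [-3.06, 3.06], [-0.37, 2.12], [-1.25, 1.32], [0.18, 2.47], [-1.1, 4.24], [0.23, 1.98], [-2.94, 2.94]. Speed limits (rad/s): [2.57, 2.57, 3.14, 3.14, 3.14, 3.14, 3.14].

## Interface

Orientations are given as [roll, pitch, yaw] about the fixed x, y, z axes, in that order (R = Rz(yaw) Ry(pitch) Rx(roll)).
In Python, from cell import ctrl gives the robot as it stands. The module is installed in compiled form; this text tells all that it offers.
- The arm moves only by the tool play_rows, never from a script. Its argument "targets" is a list of rows, each a list of 5 numbers: the closure, from 0 (fully open) to 1 (shut), then the shift along the tool's x, y, z in cm, then the turn about the tool's z in degrees. In form: [[gripper, dx, dy, dz, spin], ...]. A call has 1 to 10 rows; each row is the pose to reach, as a shift and turn from the pose commanded when the call began, along the tool's axes at that moment; what a row does not reach only later rows make up. A row lasts 1/10 s, in which the tool goes at most 50 mm and 8.59 degrees, less where a joint would pass 70% of its speed; a pose out of reach is approached as far as the arm can. A call with a gripper value outside its range is refused whole. The fingers move at their own pace and stop on an object; the grip force is fixed at half the most. Time passes only in rows, so rows that repeat a pose let the fingers close. It gives the time, the measured TCP pose, the force, the opening and the grip force at its end, in the units of the state.
- ctrl.read_state(): the state, without advancing time (a new reading comes with each control period).
- ctrl.get_image(name): name is "scene" or "top"; returns (picture, depth): 420x560x3 uint8, red, green, blue; 420x560 float32, mm along the optical axis (not along the pixel's ray), 0 where there is no reading.
- ctrl.calibration(name): a dict with "vfov" (degrees; the focal length in pixels is half the picture's height over the tangent of half this angle, whatever the lens; pixels are square), "cx", "cy" (the principal point, pixels), "extrinsics" (4x4, takes a point from camera to world coordinates). Camera axes: x right, y down, z forward; pixel columns grow to the right and rows downward; lengths in mm; the calibration is good to about 2 mm. A picture is of the moment at which its call begins. calibration takes no time and is no camera call.
- ctrl.finish_job(): hands the job in; it is judged then, once.
Trained networks look in the newest picture that a camera, given by its name, has taken for a name from the list of things; names that differ only in an ending like _2 or _b are one class to them, and where a whole thing is asked for, a point or a joint stands for the part that bears it (a point fixed in the world has none). Each returns a list of dicts, best first, with "confidence" (0 to 1); they miss things now and then, are a little off and sometimes report something else, mostly with a low value. They report only what shows in the picture. A call takes as long as a camera call.
- ctrl.search_frame(camera, name): "bbox" ([left, top, right, bottom] in pixels, round what is visible of it).
- ctrl.trace(camera, name): "pixels" (420x560 bool, what is visible of it) and "bbox" ([left, top, right, bottom] in pixels, round what is visible of it).
The state is a dict: "clock": time; "qpos": joint angles; "qd": joint speeds; "tau": joint torques, N m; "eef_pos": TCP position; "tool_rot": TCP orientation; "force": force on the tool from outside, world axes, zero at the start; "torque": the same for the moment, N m; "width": finger opening in mm; "gripper_force": force on a finger pad.
Only numpy, scipy, OpenCV 4.12 (cv2) and the standard library are available. Lean on these libraries where they do the work, as an engineer would, in place of code of your own. Each camera call takes 0.05 s, during which the arm holds its last target. There are 200 camera calls.

## Working session

There is one attempt and no reset: what is moved stays moved. The work goes in short steps, Python scripts to look and compute and a tool call to move; the robot and the scene stay as the last step left them, time stands still between calls to the robot, and variables do not carry over. Pictures are saved under pics/ and viewed, at most 10 in all, crops included, and the job is handed in when it is done.

Besides the shell and the picture viewer there is one more tool, called after ">>>" by a JSON object that holds its "op" and its "data", one argument or row to a line. play_rows: Moves the arm, as the interface text tells. Its arguments: {"type":"object","properties":{"targets":{"type":"array"}},"required":["targets"]}

```bash
mkdir -p pics; cat > h.py <<'E'
import numpy as np, cv2
from cell import ctrl
def cam(n):
    c=ctrl.calibration(n); return 210/np.tan(np.radians(c["vfov"])/2),c["cx"],c["cy"],np.array(c["extrinsics"])
def pts(n,mask,d):
    f,cx,cy,E=cam(n); v,u=np.nonzero(mask&(d>0)); z=d[v,u]
    return (E@np.stack([(u-cx)/f*z,(v-cy)/f*z,z,np.ones_like(z)]))[:3].T
def snap(n,f=None):
    p,d=ctrl.get_image(n)
    if f: cv2.imwrite("pics/"+f,p[:,:,::-1])
    return p,d
E
python3 - <<'E'
from h import *
np.set_printoptions(precision=1,suppress=True)
for n in("scene","top"):
    p,d=snap(n,n+"0.png")
    print(n,cam(n)[3][:3,3])
    for t in("wing","vial","bubble","level","tape","jar","tweezers"):
        for r in ctrl.trace(n,t)[:2]:
            P=pts(n,r["pixels"],d)
            if len(P): print(t,round(r["confidence"],2),r["bbox"],np.median(P,0),P.min(0),P.max(0))
print(ctrl.read_state())
E
```

```text
scene [1096.1 -201.3  519.4]
wing 0.92 [208.5, 179.4, 237.9, 214.9] [492.3 -60.2 117.7] [401.9 -83.5  69.1] [509.8 -23.1 138.2]
vial 0.79 [215.7, 180.3, 304.9, 225.4] [497.7 -31.3  96.8] [420.5 -83.2  69.7] [510.6  72.7 138.2]
bubble 0.37 [283.5, 195.4, 288.8, 199.7] [495.2  44.7 101.9] [490.3  38.4  97.9] [498.7  51.1 103.6]
tape 0.66 [274.7, 172.1, 310.7, 185.6] [302.4 133.2  19.9] [257.9  67.2   0.4] [399.5 168.9  71.1]
jar 0.66 [156.7, 271.4, 193.6, 318.8] [ 610.5 -177.1   41.3] [ 566.  -201.7   -1.2] [ 621.1 -149.6   62.2]
tweezers 0.64 [147.7, 211.2, 161.9, 248.2] [ 374.4 -181.4    6.4] [ 320.6 -187.7   -0.2] [ 435.5 -176.2   10.8]
top [ 289.5   -2.7 1126.6]
wing 0.78 [306.7, 210.7, 330.0, 235.8] [478.3 -61.6 105.1] [458.6 -93.1   4.4] [504.9 -38.2 140.8]
vial 0.74 [251.2, 211.4, 333.7, 237.0] [482.4 -12.9  97.9] [458.6 -85.2  62.1] [509.   73.7 140.8]
bubble 0.63 [261.9, 216.6, 265.6, 223.6] [487.5  43.8 102.2] [483.   35.8  98.4] [493.3  49.8 108. ]
level 0.84 [246.2, 213.3, 328.9, 236.2] [482.4 -12.9  98.2] [458.6 -83.3  79.2] [506.   72.2 140.8]
jar 0.68 [354.3, 163.9, 383.5, 192.3] [ 586.  -175.1   58. ] [ 568.  -210.1   -5.2] [ 634.4 -153.6   64.9]
tweezers 0.52 [369.1, 255.5, 379.4, 311.5] [ 366.  -183.1    6.7] [ 315.7 -190.9   -3.6] [ 429.5 -177.1   15.3]
{'clock': 0.8, 'qpos': array([ 1. ,  0.6,  0. ,  1.5, -0. ,  1. , -0. ]), 'qd': array([ 0.,  0., -0., -0., -0., -0., -0.]), 'tau': array([ -0. , -56.3,   1.2, -19.4,   0. ,   0. ,   0. ]), 'eef_pos': array([ 286.1, -583.6,  256.3]), 'tool_rot': array([ 3.1, -0. ,  0.5]), 'force': array([-0.7,  0.4,  0.1]), 'torque': array([0. , 0.1, 0. ]), 'gripper_force': 0.0, 'width': 85.3704997651424}
```

View pics/scene0.png

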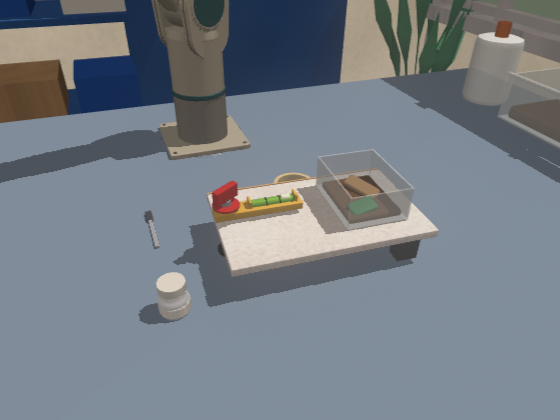

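View pics/top0.png

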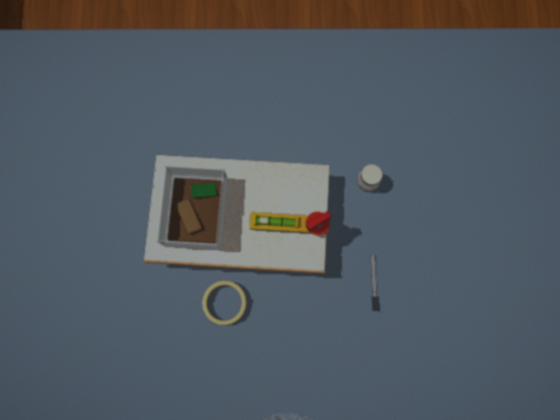

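```bash
python3 - <<'E'
from h import *
np.set_printoptions(precision=2,suppress=True)
for n in("scene","top"):
    p,d=snap(n)
    q=p.astype(int); red=(q[...,0]>90)&(q[...,1]<60)&(q[...,2]<70)
    P=pts(n,red,d); P=P[(abs(P[:,0]-482)<50)&(abs(P[:,1]+60)<50)]
    B=P[P[:,2]>116]; F=P[(P[:,2]<107)&(P[:,2]>95)]
    T=B[B[:,2]>130]
    for k in(B,T):
        r=cv2.minAreaRect(k[:,:2].astype(np.float32)); w=np.linalg.svd(k[:,:2]-k[:,:2].mean(0),full_matrices=False)[2][0]
        print(n,len(k),r,k.mean(0),"yaw",np.degrees(np.arctan2(w[1],w[0])),k[:,2].max())
    if len(F): print("flange",len(F),F.min(0),F.max(0))
    g=(q[...,1]>q[...,0]+40)&(q[...,1]>q[...,2]+40); G=pts(n,g,d); G=G[(abs(G[:,0]-485)<30)&(G[:,1]<90)&(G[:,2]>85)]; print("green",len(G),G.mean(0),G.min(0),G.max(0))
    y=(q[...,0]>130)&(q[...,1]>80)&(q[...,2]<60); Y=pts(n,y,d); Y=Y[(abs(Y[:,0]-485)<40)&(Y[:,1]<90)]; print("yellow",len(Y),cv2.minAreaRect(Y[:,:2].astype(np.float32)))
    c=p[165:235,195:315] if n=="scene" else p[195:250,235:345]
    cv2.imwrite(f"pics/c{n}.png",cv2.resize(c[:,:,::-1],None,fx=6,fy=6,interpolation=2))
s=ctrl.read_state(); print(s["tool_rot"],s["eef_pos"],s["qpos"])
E
python3 -c "
import cv2,numpy as np
a=cv2.imread('pics/cscene.png');b=cv2.imread('pics/ctop.png');a=cv2.resize(a,(500,292));b=cv2.resize(b,(500,250));cv2.imwrite('pics/c2.png',np.vstack([a,b]))" 2>/dev/null || (python3 -c "
import cv2,numpy as np
a=cv2.imread('pics/cscene.png');b=cv2.imread('pics/ctop.png');a=cv2.resize(a,(500,292));b=cv2.resize(b,(500,250));cv2.imwrite('pics/c2.png',np.vstack([a,b]))")
```

```text
scene 243 ((491.5564880371094, -59.753387451171875), (12.90703296661377, 48.33469009399414), 17.812410354614258) [492.7  -62.69 125.72] yaw -64.11624525834763 135.964600227569
scene 69 ((491.3633117675781, -58.99708938598633), (10.926858901977539, 47.232295989990234), 20.01919174194336) [493.11 -63.   132.61] yaw -63.350614211966 135.964600227569
flange 65 [472.51 -83.04  99.14] [509.51 -44.41 103.61]
green 73 [491.34   9.35  99.61] [485.84 -14.5   97.25] [495.8   55.81 101.56]
yellow 23 ((494.5955810546875, -76.93023681640625), (21.72003936767578, 9.976262092590332), 43.37030792236328)
top 190 ((481.4211120605469, -61.60900115966797), (14.538804054260254, 49.81601333618164), 31.41364097595215) [480.41 -60.55 135.35] yaw 120.72737098660008 139.39036497020118
top 185 ((481.4211120605469, -61.60900115966797), (14.538804054260254, 49.81601333618164), 31.41364097595215) [480.75 -60.94 135.64] yaw 120.28584401341014 139.39036497020118
flange 120 [458.55 -81.16  96.45] [502.59 -40.22 106.53]
green 71 [484.57   7.39  99.93] [479.42 -14.83  94.81] [489.66  28.4  104.67]
yellow 390 ((485.4923400878906, 14.159725189208984), (111.49760437011719, 31.75810432434082), 86.1347427368164)
[-3.14 -0.    0.46] [ 286.13 -583.63  256.32] [ 1.05  0.63  0.04  1.52 -0.03  1.   -0.02]
```

View pics/c2.png

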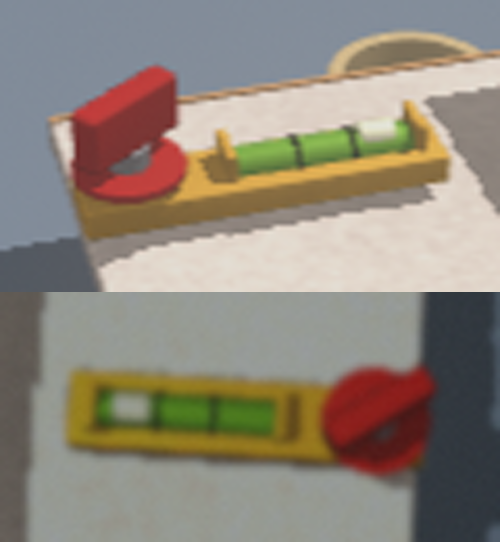

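The wing bar is at about (483, -61.5) mm, with its long axis at yaw 120.5° and its top at 136 mm. In the crops, the bubble is at the vial's far end and the level is up. I'll move above the wing first.

>>> {"op": "play_rows", "data": {
  "targets": [
    [0.4,10,-9.5,0,-20],
    [0.4,20,-19,0,-50],
    [0.4,30,-28,0,-70],
    [0.4,40.8,-38.0,0,-94],
    [0.4,40.8,-38.0,0,-94],
    [0.4,40.8,-38.0,0,-94],
    [0.4,40.8,-38.0,0,-94],
    [0.4,40.8,-38.0,0,-94],
    [0.4,40.8,-38.0,0,-94],
    [0.4,40.8,-38.0,0,-94]
  ]
}}

```text
clock: 1.9
eef_pos: [465.1, -114.9, 256.8]
tool_rot: [3.141, 0.001, 1.961]
force: [1.2, -0.3, -0.3]
width: 51.5
gripper_force: 0.0
```

>>> {"op": "play_rows", "data": {
  "targets": [
    [0.4,0,0,0,0],
    [0.4,0,0,0,0]
  ]
}}

```text
clock: 2.1
eef_pos: [464.9, -115.6, 256.5]
tool_rot: [3.141, 0.0, 1.958]
force: [-1.2, -0.5, 1.3]
width: 51.0
gripper_force: 0.0
```

>>> {"op": "play_rows", "data": {
  "targets": [
    [0.4,2.2,1.9,0,-4],
    [0.4,4.3,3.7,0,-8.3],
    [0.4,4.3,3.7,3,-8.3],
    [0.4,4.3,3.7,6,-8.3],
    [0.4,4.3,3.7,8.2,-8.3],
    [0.4,4.3,3.7,8.2,-8.3],
    [0.4,4.3,3.7,8.2,-8.3]
  ]
}}

```text
clock: 2.8
eef_pos: [482.6, -64.2, 174.5]
tool_rot: [-3.141, 0.0, 2.098]
force: [-0.4, -0.8, 0.2]
width: 51.2
gripper_force: 0.0
```

```bash
python3 - <<'E'
from h import *
np.set_printoptions(precision=3,suppress=True)
p,d=snap("scene"); t,_=snap("top")
cv2.imwrite("pics/near.png",np.hstack([cv2.resize(x[:,:,::-1],(400,400),interpolation=2) for x in(p[125:235,180:290],t[170:280,250:360])]))
s=ctrl.read_state(); print(s["eef_pos"],s["tool_rot"],s["qpos"],s["width"])
f,cx,cy,E=cam("scene")
for z in (s["eef_pos"][2]-25,130):
  q=np.linalg.inv(E)@[*s["eef_pos"][:2],z,1]; print(q[0]/q[2]*f+cx,q[1]/q[2]*f+cy)
E
```

```text
[483.482 -63.61  175.445] [3.14  0.002 2.099] [ 0.347  0.546 -0.395  2.038  0.352  0.62   0.243] 51.240074403249864
221.71575642330802 179.1206975186901
222.4775634967705 189.77219705026474
```

View pics/near.png

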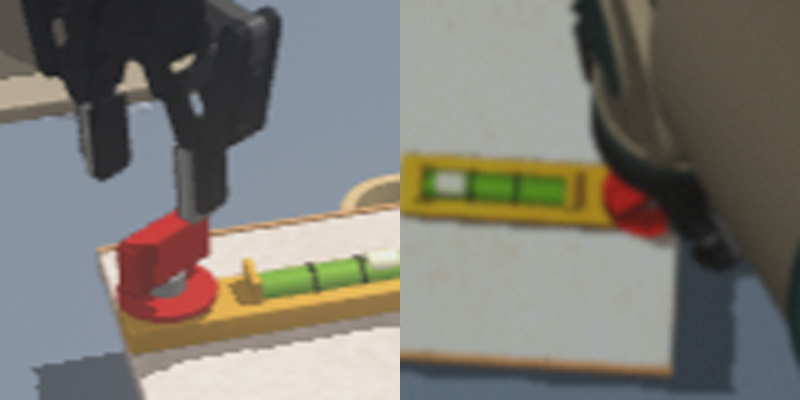

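>>> {"op": "play_rows", "data": {
  "targets": [
    [0.4,0.25,0,1.5,0],
    [0.4,0.25,0,3,0],
    [0.4,0.25,0,4.2,0],
    [0.4,0.25,0,4.2,0],
    [0.8,0.25,0,4.2,0],
    [1,0.25,0,4.2,0],
    [1,0.25,0,4.2,0],
    [1,0.25,0,4.2,0],
    [1,0.25,0,4.2,0],
    [1,0.25,0,4.2,0]
  ]
}}

```text
clock: 3.9
eef_pos: [482.5, -60.4, 132.8]
tool_rot: [3.139, 0.001, 2.101]
force: [2.5, 1.3, 4.1]
width: 12.8
gripper_force: 58.5
```

>>> {"op": "play_rows", "data": {
  "targets": [
    [1,0,0,0.2,0],
    [1,0,0,0.4,0],
    [1,0,0,0.6,0],
    [1,0,0,0.8,0],
    [1,0,0,0.95,0],
    [1,0,0,0.95,0],
    [1,0,0,0.95,0],
    [1,0,0,0.95,0]
  ]
}}

```text
clock: 4.7
eef_pos: [482.6, -60.4, 124.8]
tool_rot: [3.139, 0.002, 2.101]
force: [-1.2, 1.6, 25.3]
width: 13.2
gripper_force: 60.8
```

```bash
cat > b.py <<'E'
from h import *
import sys
np.set_printoptions(precision=2,suppress=True)
p,d=snap("scene"); t,dt=snap("top"); s=ctrl.read_state()
print(s["clock"],s["eef_pos"],s["tool_rot"],s["force"],s["torque"],s["gripper_force"],s["width"],s["qpos"])
def img(): cv2.imwrite("pics/"+sys.argv[1],np.hstack([cv2.resize(x[:,:,::-1],(400,300),interpolation=2) for x in(p[170:230,210:290+20][:,:80],t[192:252,235:315])]))
cv2.imwrite("pics/"+sys.argv[1],np.vstack([cv2.resize(x[:,:,::-1],(600,300),interpolation=2) for x in(p[175:230,205:315],t[195:250,235:345])]))
for n,q,dd in(("scene",p,d),("top",t,dt)):
    q=q.astype(int); P=pts(n,np.ones(q.shape[:2],bool)&(dd>0),dd); C=q[dd>0]
    near=(abs(P[:,0]-486)<14)&(P[:,1]>-25)&(P[:,1]<70)&(P[:,2]>84)
    P,C=P[near],C[near]
    w=(C.min(1)>110)&(C[:,2]>0.6*C[:,0]); g=(C[:,1]>C[:,0]+40)&(C[:,1]>C[:,2]+40)
    print(n,"bubble",w.sum(),P[w].mean(0) if w.any() else 0,P[w][:,1].min() if w.any() else 0,P[w][:,1].max() if w.any() else 0,"green",g.sum(),P[g].min(0),P[g].max(0),np.median(P[g],0))
E
python3 b.py press.png
```

```text
4.8 [482.62 -60.47 124.83] [3.14 0.   2.1 ] [-2.16  1.8  25.91] [0.25 0.34 0.03] 60.761958360672 13.098256307354099 [ 0.29  0.63 -0.33  2.08  0.42  0.49  0.18]
scene bubble 60 [492.78  39.99  97.05] -24.067848719130012 65.75389275478497 green 81 [485.74 -14.79  87.94] [496.88  56.31  93.61] [491.82   6.07  91.6 ]
top bubble 43 [486.34  31.54 136.9 ] -23.54874573511155 50.045256101399154 green 99 [478.62 -14.94  86.36] [490.84  54.34  97.3 ] [484.33  10.7   91.49]
```

View pics/press.png

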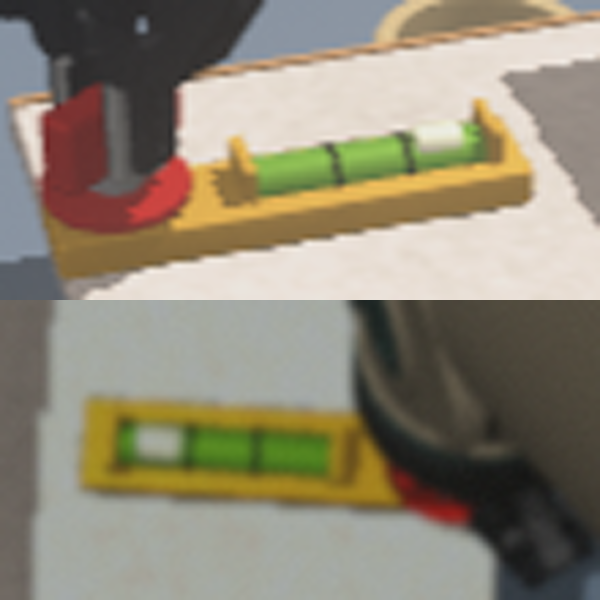

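The level is home: the vial dropped 8 mm and the stop carries 25 N. The bubble (top crop x≈160, rings at 190 and 257) is about 22.5 mm off centre. That needs about 58° clockwise, so I'll turn 45° first.

>>> {"op": "play_rows", "data": {
  "targets": [
    [1,0,0,0,3],
    [1,0,0,0,9],
    [1,0,0,0,15],
    [1,0,0,0,21],
    [1,0,0,0,27],
    [1,0,0,0,33],
    [1,0,0,0,39],
    [1,0,0,0,45],
    [1,0,0,0,45],
    [1,0,0,0,45]
  ]
}}

```text
clock: 5.8
eef_pos: [483.5, -60.3, 124.8]
tool_rot: [3.137, -0.001, 1.315]
force: [0.8, 1.8, 23.0]
width: 12.7
gripper_force: 58.6
```

```bash
python3 b.py turn1.png
```

```text
5.9 [483.47 -60.32 124.84] [ 3.14 -0.    1.32] [-0.43  1.79 23.55] [ 0.43 -0.02 -0.09] 58.61061841249466 13.22304881066393 [ 0.15  0.61 -0.12  2.08  0.16  0.45 -0.35]
scene bubble 59 [491.1   25.3   96.46] -21.54794065569206 65.54830047848858 green 87 [486.07 -14.02  88.94] [498.14  56.09  94.06] [492.1   14.41  91.38]
top bubble 33 [486.55  23.43 109.53] -22.998809003858025 32.40342624087741 green 100 [477.91 -14.95  85.88] [491.67  54.44  96.28] [484.88  12.73  91.9 ]
```

View pics/turn1.png

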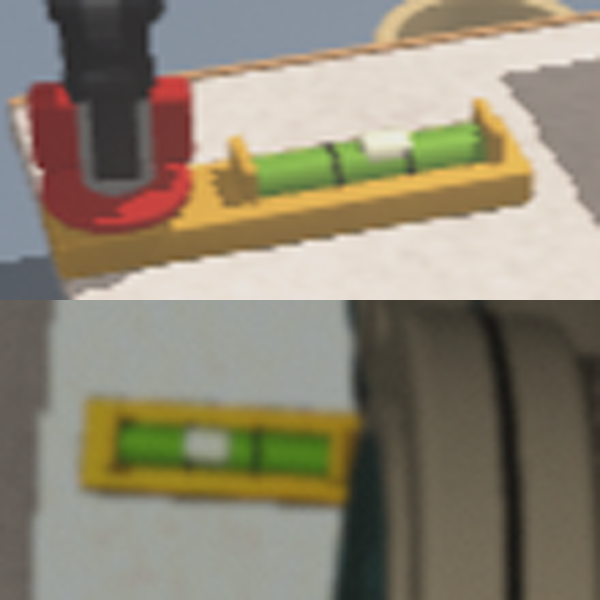

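>>> {"op": "play_rows", "data": {
  "targets": [
    [1,0,0,0,5],
    [1,0,0,0,10],
    [1,0,0,0,14],
    [1,0,0,0,14],
    [1,0,0,0,14],
    [1,0,0,0,14]
  ]
}}

```text
clock: 6.5
eef_pos: [483.7, -60.4, 124.9]
tool_rot: [3.137, -0.002, 1.071]
force: [0.5, 2.1, 23.1]
width: 13.2
gripper_force: 58.5
```

```bash
python3 b.py turn2.png
```

```text
6.6 [483.72 -60.45 124.84] [ 3.14 -0.    1.07] [ 0.86  1.81 22.74] [ 0.39 -0.1  -0.  ] 58.48387934267521 13.27381324170393 [ 0.1   0.61 -0.05  2.09  0.07  0.44 -0.5 ]
scene bubble 62 [491.05  21.06  96.77] -24.70022967133491 65.24108841013398 green 80 [486.69 -14.21  88.9 ] [499.29  56.88  93.54] [492.28   6.28  91.63]
top bubble 25 [485.71  21.47  94.94] 16.53759166692409 26.413649546870353 green 46 [482.44  34.27  86.51] [491.32  54.45  97.77] [486.94  44.23  92.51]
```

View pics/turn2.png

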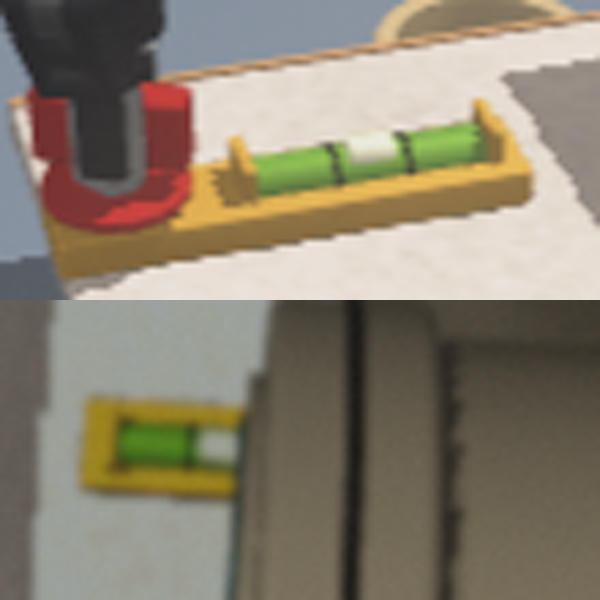

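The bubble (scene crop x 348–398, rings' inner edges about 338 and 402) is between the rings, about 1 mm short of centre. I'll trim by 2°.

>>> {"op": "play_rows", "data": {
  "targets": [
    [1,0,0,0,2],
    [1,0,0,0,2],
    [1,0,0,0,2],
    [1,0,0,0,2],
    [1,0,0,0,2]
  ]
}}

```text
clock: 7.1
eef_pos: [483.8, -60.5, 124.8]
tool_rot: [3.137, -0.003, 1.035]
force: [1.1, 0.9, 22.6]
width: 12.8
gripper_force: 58.5
```

```bash
python3 b.py turn3.png
```

```text
7.2 [483.79 -60.48 124.86] [ 3.14 -0.    1.04] [ 0.86  1.48 23.21] [ 0.41 -0.17 -0.08] 58.482679948210716 13.480607714353887 [ 0.1   0.61 -0.04  2.09  0.06  0.44 -0.53]
scene bubble 60 [490.84  22.03  93.27] -16.9487426964576 65.83153159672705 green 79 [485.49 -14.52  88.53] [498.08  56.62  94.39] [492.49   6.73  91.66]
top bubble 10 [486.36  24.43  96.17] 22.417212130114944 26.490863895318377 green 47 [482.84  34.38  87.14] [491.77  54.19  94.99] [487.21  44.28  91.47]
```

View pics/turn3.png

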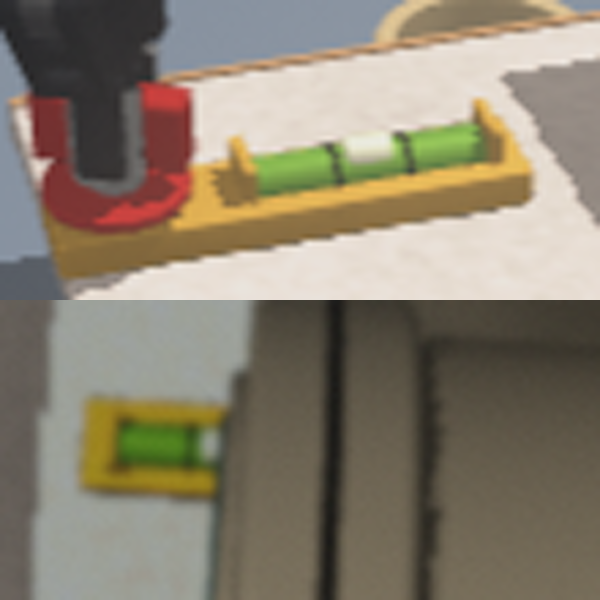

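The bubble (scene crop x 343–395) sits centred between the rings, with the level home and about 58 N of grip. Handing it in.

```bash
python3 -c "
from cell import ctrl
print(ctrl.finish_job())"
```

```text
the job is handed in; nothing more can be done
None
```

I handed the job in with the wing still held and pressed home, turned about 61° clockwise, and the bubble between the rings within about 1 mm of centre by the camera; no verdict was returned.

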